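# Shim the rocking sharpening station

## Robot

A 6-joint arm with a two-finger parallel gripper is mounted at the origin on the work surface. World frame = base frame: x ahead of the robot, y to its left, z up, the work surface at z = 0. Lengths are in m, angles in rad, forces in N, time in s.
With the tool pointing down it reaches from about 0.375 to 0.9 m from the base axis. Payload 3.1 kg.
Tool frame: the origin (TCP) lies at the very end of the fingers, on their centre line; the grasp point (between the pads) lies 19 mm behind it; z points along the fingers, y is the line along which they close (so a half turn about z gives the same grasp; the last joint's range is limited). The gripper opens to 85 mm and grips with 20 to 120 N. Pads are 22 mm wide; open, the fingers measure 114 mm over their backs; the gripper's body (76 mm by 85 mm) begins 54 mm behind the grasp point. The pads swing forward as they close: fully open they stand 13 mm farther back than shut.
Start: joints at [-1.435, 0.527, 1.433, -0, 1.181, -0.178], TCP at [0.193, -0.594, 0.231] pointing down, gripper open.
Joint ranges: [-3.08, 3.08], [-0.75, 2.2], [0.22, 2.44], [-1.43, 4.57], [0, 2.65], [-2.85, 2.85]. Speed limits (rad/s): [2.79, 2.79, 3.14, 3.14, 3.14, 3.14].

## Interface

Orientations are given as a unit quaternion [x, y, z, w].
In Python, from station import manip gives the robot as it stands.
- The arm moves only by the shell command python3 -m handwheel 'ROWS' [FORCE]. ROWS is JSON, a list of rows, each a list of 7 numbers: the shift along the world's x, y, z in mm, then the turn, a rotation vector about the world's x, y, z in degrees, then the opening, from 0 (shut) to 1 (fully open). A call has exactly 10 rows; each row shifts and turns the commanded pose from where the row before left it; what a row does not reach is not made up. A row lasts 1/8 s, in which the tool goes at most 62.5 mm and 10.7 degrees, less where a joint would pass 70% of its speed; a pose out of reach is approached as far as the arm can. A call is refused whole if a number of a shift passes 62.5 or a number of a turn 10.7, either way. A call with a gripper value outside its range is refused whole. The fingers move at their own pace and stop on an object; FORCE is the grip in N (left out, the last holds). Time passes only in rows, so rows that do not move let the fingers close, or fill a call up. It gives the time, the measured TCP pose, the force, the opening and the grip force at its end, in the units of the state.
- manip.sense(): the state, without advancing time (a new reading comes with each control period).
- manip.snapshot(name): name is "scene" or "top" or "wrist"; returns the picture (384x512x3 uint8, red, green, blue); there is no depth.
- manip.get_calibration(name): a dict with "K" (3x3 intrinsics, pixels), "rvec" (rotation vector, rad) and "tvec" (3), from world to camera coordinates, as OpenCV has them. Camera axes: x right, y down, z forward; pixel columns grow to the right and rows downward; lengths in m; the calibration is good to about 2 mm. The wrist camera is an equidistant fisheye: a pixel r from the principal point sees the ray r / f radians off the axis. A picture is of the moment at which its call begins: read the wrist's pose just before it. get_calibration takes no time and is no camera call; for the wrist camera it gives the pose at the moment of the call.
- manip.sign_off(): hands the job in; it is judged then, once.
The state is a dict: "t": time; "q": joint angles; "qd": joint speeds; "tau": joint torques, N m; "tcp_pos": TCP position; "tool_rot": TCP orientation; "force": force on the tool from outside, world axes, zero at the start; "ft_torque": the same for the moment, N m; "finger_gap": opening from 0.0 (shut) to 1.0 (fully open); "gripper_force": force on a finger pad.
Only numpy, scipy, OpenCV 4.12 (cv2) and the standard library are available. Lean on these libraries where they do the work, as an engineer would, in place of code of your own. Each camera call takes 0.05 s, during which the arm holds its last target. There are 200 camera calls.

## Task

The bench grinder's board rocks because its front left foot is worn short and hangs clear of the bench. With the fingertips, push the wooden wedge along the bench, thin end first, under that foot until the foot bears firmly on it and the board stands level on all four feet, then press down firmly on the board's corner above that foot to check that it no longer rocks, and let go. Do not lift the wedge, do not shove the station along the bench, and leave the other things where they are.

Things in the scene. Friction and masses are not known exactly. Their poses are not given: they have to be found in the camera images.
- station: green bench grinder (up to 290 mm high) bolted on a loose plywood board 320 (x) x 500 (y) mm, 9 kg. Origin: on the bench under the board's centre; front (switch, tool rests) to -x, left is +y, z up. Board underside 25 mm, top 43 mm above the bench; left end (y above 120 mm) bare. Feet 30 mm across at x = +-125, y = +-215 mm, three sound. It starts level; 3 to 6 N down on the front left corner rocks it
- short_foot (a point): centre of the flat underside of the worn front left foot (x = -125, y = +215 mm of the station, 35 mm in from both board edges; 30 mm across), which hangs 7 to 11 mm (different each time) above the bench until it is shimmed or pressed
- corner (a point): point on the board's top face straight above the centre of the worn foot, 43 mm above the bench; nothing stands on the board within 80 mm of it but a flat screw head: the place to press, with some 10 N, to see whether it still rocks
- wedge: pale beech wedge, 130 mm long (x), 45 mm wide (y), 60 g; 3 mm thick at the thin end (x = -65 mm), rising evenly to 21 mm at the upright thick end (x = +65 mm). Origin: centre of its underside. It starts left of the station, thin end roughly towards the worn foot, askew and off to one side. It does not slip back; with 8 N of load on it, it takes about 11 N of push to slide in
- sanding_block: bystander: dark sanding block with a yellow underside, 95 x 62 x 30 mm; origin at the centre of its underside
- wax_jar: bystander: round jar of wax with a brass lid, 64 mm across, 55 mm high; origin at the centre of its underside
- mushroom: bystander: turned dark wooden mushroom, 62 mm across, 87 mm high; origin at the centre of its underside
Mind the look-alikes: they are no part of the job. Several things have the shape of the wedge; the one meant has the colours described above.

How it is judged:
By the outcome, as a careful person would: the job done as asked, in the order asked, and still so for the second after the job is handed in, with the robot touching nothing.
It also fails if it takes over 72 s, if anything falls off the work surface, if the arm or the gripper's body presses on something with over 40 N, if the wrist force passes 120 N, or if a joint passes its speed limit or range.

## Working session

There is one attempt and no reset: what is moved stays moved. The work goes in short steps, Python scripts to look and compute and a shell command to move; the robot and the scene stay as the last step left them, time stands still between calls to the robot, and variables do not carry over. Pictures are saved under pics/ and viewed, at most 10 in all, crops included, and the job is handed in when it is done.

```bash
mkdir -p pics
python3 - <<'E'
from station import manip
import cv2
for n in ("scene","top"):
    cv2.imwrite(f"pics/{n}0.png",cv2.cvtColor(manip.snapshot(n),cv2.COLOR_RGB2BGR))
a=[cv2.imread(f"pics/{n}0.png") for n in ("scene","top")]
for n,i in zip(("scene","top"),a): cv2.imwrite(f"pics/{n}0b.png",cv2.resize(i,(800,600),interpolation=cv2.INTER_CUBIC))
print(manip.sense())
for n in ("scene","top"): print(manip.get_calibration(n))
E
```

```text
{'t': 0.1, 'q': array([-1.43545856e+00,  5.28383336e-01,  1.43375611e+00, -4.66855689e-07,
        1.18137893e+00, -1.78540786e-01]), 'qd': array([-4.00443624e-05, -7.09937596e-04, -2.78401067e-03, -1.54811422e-03,
       -7.23909506e-04,  1.04086210e-03]), 'tau': array([-7.48916227e-04, -4.43305063e+01, -1.78586537e+01, -2.66957804e-04,
        3.89620327e-03,  7.07526709e-06]), 'tcp_pos': array([ 0.19288643, -0.59383191,  0.23043098]), 'tool_rot': array([ 9.87709816e-01,  1.56295849e-01,  2.05818524e-05, -9.62642527e-04]), 'force': array([-0.04787397,  0.4372131 ,  0.60629942]), 'ft_torque': array([-0.01792975,  0.0017368 ,  0.02806114]), 'gripper_force': 0.0, 'finger_gap': 0.9998560689714222}
{'K': array([[442.51759843,   0.        , 263.72935003],
       [  0.        , 442.51759843, 190.23393232],
       [  0.        ,   0.        ,   1.        ]]), 'rvec': array([ 2.02927294,  1.54488105, -0.52422257]), 'tvec': array([-0.12032103, -0.43428836,  1.59983777])}
{'K': array([[434.59598244,   0.        , 256.03132856],
       [  0.        , 434.59598244, 188.4826476 ],
       [  0.        ,   0.        ,   1.        ]]), 'rvec': array([ 2.10634134, -2.14871312,  0.17632733]), 'tvec': array([-0.01191666,  0.57818096,  1.05064318])}
```

View pics/scene0b.png

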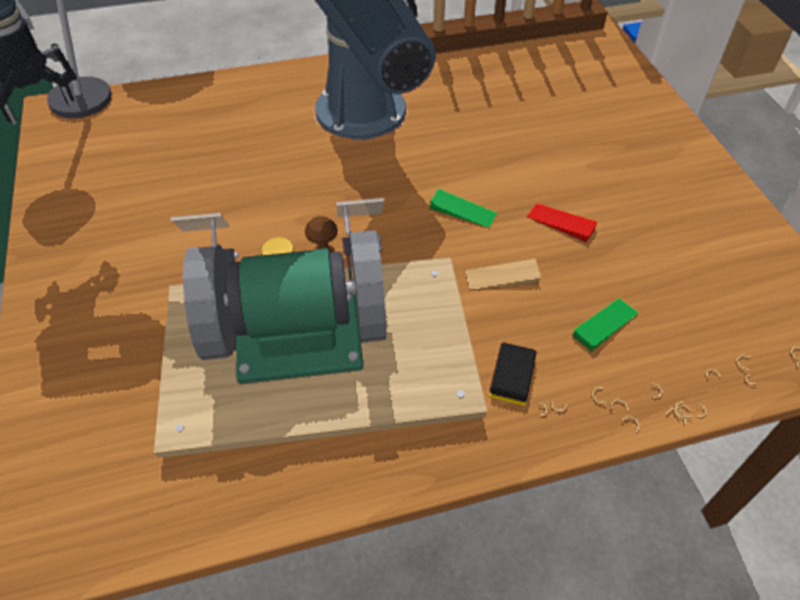

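View pics/top0b.png

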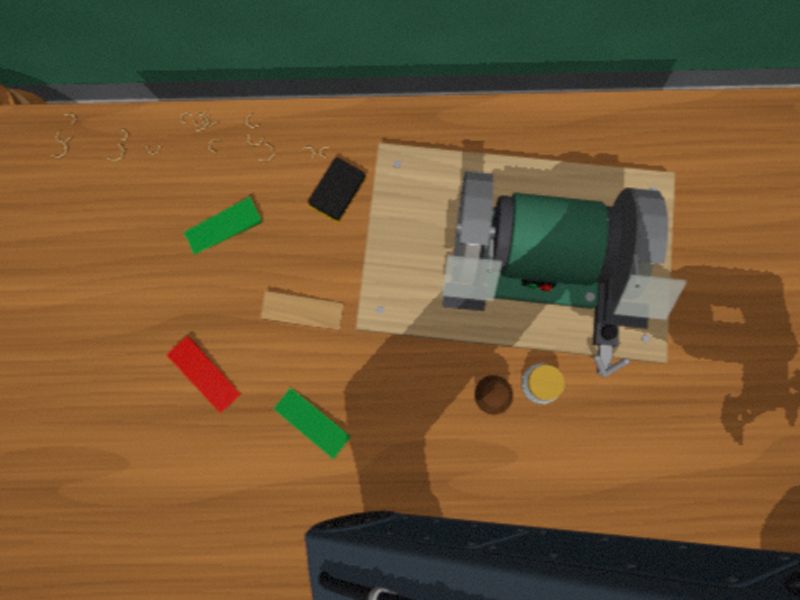

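The wedge (top view, about (262–343, 290–328)/1.5625) lies left of the board. The worn-foot screw is at (380, 310). I'll enlarge both to get the corners.

Run:
```python
import cv2,numpy as np
i=cv2.imread("pics/top0.png")[170:225,155:265]
a=cv2.resize(i,None,fx=7,fy=7,interpolation=cv2.INTER_CUBIC)
cv2.imwrite("pics/crop1.png",a[:, :770])
```

```text
(no output)
```

View pics/crop1.png

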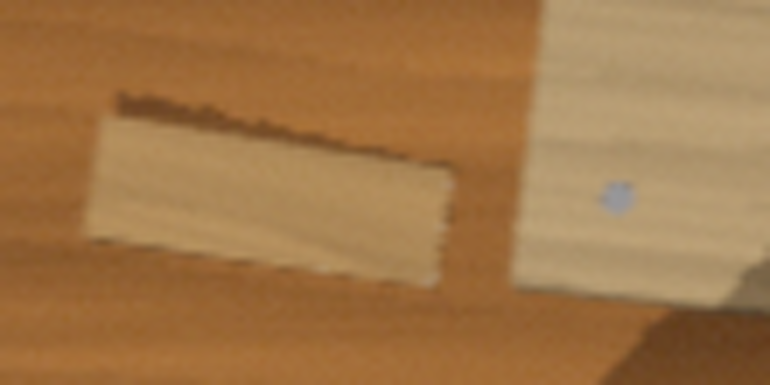

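The crop shows the wedge: thick end on the left with corners at (104,115) and (87,238), thin end at (452,168) and (436,285). The screw above the worn foot is at (617,197), and the board's front left corner at (513,288).

```bash
cat > h.py <<'E'
import cv2,numpy as np
from station import manip
def ray(n,uv,z):
    c=manip.get_calibration(n); R=cv2.Rodrigues(np.array(c["rvec"]))[0]; t=np.array(c["tvec"]).ravel()
    d=R.T@np.linalg.inv(c["K"])@[uv[0],uv[1],1.]; o=-R.T@t
    return o+d*(z-o[2])/d[2]
E
python3 - <<'E'
from h import *
np.set_printoptions(precision=4,suppress=True)
f=lambda x,y:(155+(x+.5)/7-.5,170+(y+.5)/7-.5)
g=lambda x,y:(x*.64,y*.64)
for n,p,z in [("thick back",f(104,115),.021),("thick front",f(87,238),.021),("thin back",f(452,168),.003),("thin front",f(436,285),.003),("screw",f(617,197),.044),("bFL",f(513,288),.043),("bBL",g(380,143),.043),("bFR",g(666,361),.043),("bBR",g(674,172),.043),("sBL",g(397,164),.044),("sFR",g(646,339),.044),("sandblk near wedge",g(309,205),.03),("sand",g(338,218),.03),("green",g(275,404),.02),("greenb",g(291,389),.02),("greenc",g(349,436),.02),("redcorner",g(240,393),.02)]:
    print(n,ray("top",p,z))
E
```

```text
thick back [0.5942 0.2024 0.021 ]
thick front [0.548 0.208 0.021]
thin back [0.5744 0.0744 0.003 ]
thin front [0.5302 0.0806 0.003 ]
screw [0.5558 0.0109 0.044 ]
bFL [0.5235 0.0489 0.043 ]
bBL [0.8409 0.0057 0.043 ]
bFR [ 0.4624 -0.4463  0.043 ]
bBR [ 0.7781 -0.487   0.043 ]
sBL [ 0.8024 -0.0225  0.044 ]
sFR [ 0.4982 -0.417   0.044 ]
sandblk near wedge [0.7382 0.1278 0.03  ]
sand [0.7144 0.0787 0.03  ]
green [0.4069 0.1831 0.02  ]
greenb [0.4306 0.1573 0.02  ]
greenc [0.3538 0.0633 0.02  ]
redcorner [0.4257 0.2404 0.02  ]
```

```bash
python3 -m handwheel '[[0,0,55,0,0,10,0.15],[0,0,55,0,0,10,0.15],[0,0,50,0,0,10,0.15],[21,50,0,0,0,10,0.15],[21,50,0,0,0,10,0.15],[21,50,0,0,0,10,0.15],[21,50,0,0,0,4.7,0.15],[21,50,0,0,0,0,0.15],[21,50,0,0,0,0,0.15],[21,50,0,0,0,0,0.15]]' 20 && python3 -m handwheel '[[21,50,0,0,0,0,0.15],[21,50,0,0,0,0,0.15],[21,50,0,0,0,0,0.15],[21,50,0,0,0,0,0.15],[21,50,0,0,0,0,0.15],[21,50,0,0,0,0,0.15],[21,50,0,0,0,0,0.15],[21,50,0,0,0,0,0.15],[0,0,-60,0,0,0,0.15],[0,0,-60,0,0,0,0.15]]'
```

```text
t: 1.35
tcp_pos: [0.3402, -0.2426, 0.3911]
tool_rot: [0.751, 0.66, 0.0, -0.0]
force: [1.1, 0.3, -0.2]
finger_gap: 0.147
gripper_force: 0.0
t: 2.6
tcp_pos: [0.5082, 0.1566, 0.2701]
tool_rot: [0.75, 0.661, 0.001, 0.001]
force: [0.4, -0.6, -1.0]
finger_gap: 0.153
gripper_force: 0.0
```

Run:
```python
from h import *
c=manip.get_calibration("wrist"); 
im=manip.snapshot("wrist"); np.savez("w1.npz",**{k:np.array(v) for k,v in c.items()})
cv2.imwrite("pics/w1.png",cv2.resize(cv2.cvtColor(im,cv2.COLOR_RGB2BGR),(800,600),interpolation=cv2.INTER_CUBIC)); print(c)
```

```text
{'K': array([[297.31863964,   0.        , 258.06131598],
       [  0.        , 297.31863964, 187.65181723],
       [  0.        ,   0.        ,   1.        ]]), 'rvec': array([-2.84478187,  0.17936124,  0.02268306]), 'tvec': array([-0.48481684,  0.16226266,  0.47699701])}
```

View pics/w1.png

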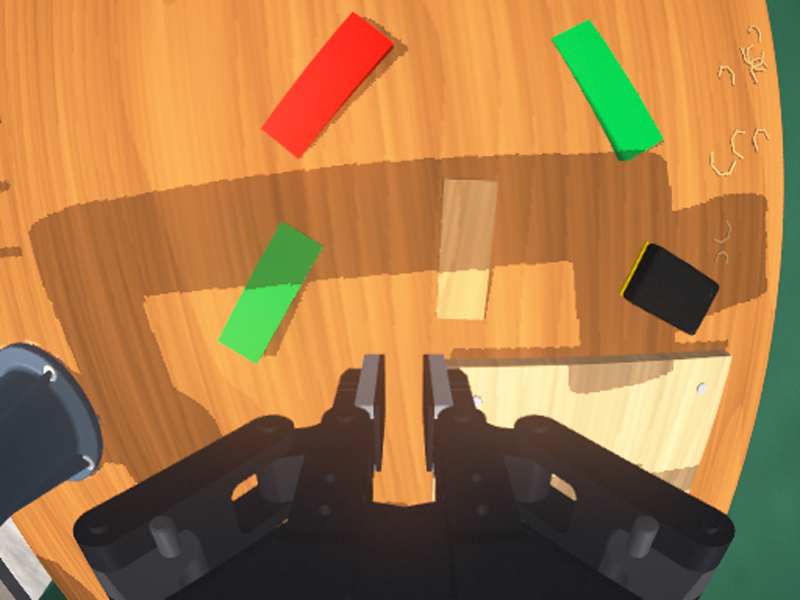

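In the wrist view the wedge's thick corners are at (444,179) and (497,182), and its thin corners at (437,318) and (485,320). The worn-foot screw is at about (478,402), and the back left screw at (702,389).

```bash
cat >> h.py <<'E'
def fray(c,uv800,z):
    K=c["K"];R=cv2.Rodrigues(np.array(c["rvec"]))[0]; t=np.array(c["tvec"]).ravel()
    p=cv2.fisheye.undistortPoints(np.array([[[(uv800[0]+.5)*.64-.5,(uv800[1]+.5)*.64-.5]]],float),np.array(K),np.zeros(4))[0,0]
    d=R.T@[p[0],p[1],1.]; o=-R.T@t
    return o+d*(z-o[2])/d[2]
E
python3 - <<'E'
from h import *
np.set_printoptions(precision=4,suppress=True)
c=np.load("w1.npz")
for n,p,z in [("thick f",(444,179),.021),("thick b",(497,182),.021),("thin f",(437,318),.003),("thin b",(485,320),.003),("screw",(478,402),.044),("sBL",(702,389),.044),("bBL",(730,354),.043),("bLmid",(475,359),.043)]: print(n,fray(c,p,z))
E
```

```text
thick f [0.549 0.208 0.021]
thick b [0.5936 0.2009 0.021 ]
thin f [0.5304 0.0802 0.003 ]
thin b [0.5754 0.0722 0.003 ]
screw [0.5584 0.0087 0.044 ]
sBL [ 0.804  -0.0244  0.044 ]
bBL [0.838 0.01  0.043]
bLmid [0.5585 0.0523 0.043 ]
```

```bash
python3 -m handwheel '[[0,4,-55,0,0,0,0.15],[0,0,-55,0,0,0,0.15],[0,0,-55,0,0,0,0.15],[0,0,-50,0,0,0,0.15],[0,0,-30,0,0,0,0.15],[0,0,-13,0,0,0,0.15],[0,0,0,0,0,0,0.15],[4,-0.5,0,0,0,0,0.15],[4,-0.5,0,0,0,0,0.15],[2,0,0,0,0,0,0.15]]' && python3 -m handwheel '[[2,0,0,0,0,0,0.15],[2,-0.5,0,0,0,0,0.15],[2,0,0,0,0,0,0.15],[2,-0.5,0,0,0,0,0.15],[2,0,0,0,0,0,0.15],[2,0,0,0,0,0,0.15],[2,0,0,0,0,0,0.15],[0,0,0,0,0,0,0.15],[0,0,0,0,0,0,0.15],[0,0,0,0,0,0,0.15]]'
python3 - <<'E'
from h import *
im=manip.snapshot("top")
cv2.imwrite("pics/t2.png",im[...,::-1]); a=im[165:230,140:265,::-1]
cv2.imwrite("pics/t2c.png",cv2.resize(a,None,fx=6,fy=6,interpolation=cv2.INTER_CUBIC))
E
```

```text
t: 3.9
tcp_pos: [0.5191, 0.1586, 0.0143]
tool_rot: [0.751, 0.66, 0.001, 0.001]
force: [0.1, 0.5, 0.2]
finger_gap: 0.151
gripper_force: 0.0
t: 5.15
tcp_pos: [0.532, 0.1576, 0.0133]
tool_rot: [0.751, 0.661, 0.0, 0.0]
force: [0.1, 0.9, 1.0]
finger_gap: 0.151
gripper_force: 0.0
```

View pics/t2c.png

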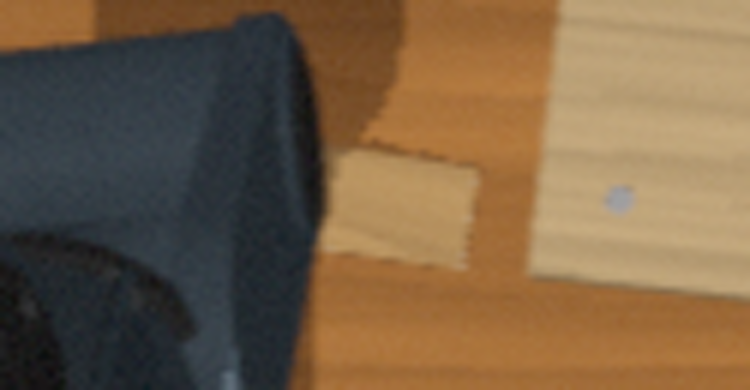

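The arm hides the thick end. The thin end's corners are at (478,168) and (466,269) in the 6x crop.

Run:
```python
from h import *
np.set_printoptions(precision=4,suppress=True)
f=lambda x,y:(140+(x+.5)/6-.5,165+(y+.5)/6-.5)
for p,z in [((478,168),.003),((466,269),.003),((340,146),.01),((322,250),.01),((619,199),.044)]: print(ray("top",f(*p),z))
```

```text
[0.5771 0.0742 0.003 ]
[0.5324 0.0796 0.003 ]
[0.5869 0.134  0.01  ]
[0.5411 0.1416 0.01  ]
[0.5557 0.0108 0.044 ]
```

```bash
python3 -m handwheel '[[2,-0.5,0,0,0,0,0.15],[2,0,0,0,0,0,0.15],[2,-0.5,0,0,0,0,0.15],[2,0,0,0,0,0,0.15],[1.5,0,0,0,0,0,0.15],[0,0,0,0,0,0,0.15],[-10,1,0,0,0,0,0.15],[-10,1,0,0,0,0,0.15],[0,30,55,0,0,0,0.15],[0,40,55,0,0,0,0.15]]' && python3 -m handwheel '[[15,30,50,0,0,0,0.15],[15,20,0,0,0,0,0.15],[15,0,0,0,0,0,0.15],[15,0,0,0,0,0,0.15],[0,0,0,0,0,0,0.15],[0,0,0,0,0,0,0.15],[0,0,0,0,0,0,0.15],[0,0,0,0,0,0,0.15],[0,0,0,0,0,0,0.15],[0,0,0,0,0,0,0.15]]'
python3 - <<'E'
from h import *
im=manip.snapshot("top")
cv2.imwrite("pics/t3.png",im[...,::-1]); a=im[165:230,140:265,::-1]
a=cv2.resize(a,(600,312),interpolation=cv2.INTER_CUBIC)
c=manip.get_calibration("wrist"); np.savez("w3.npz",**{k:np.array(v) for k,v in c.items()})
w=cv2.resize(manip.snapshot("wrist")[...,::-1],(800,600),interpolation=cv2.INTER_CUBIC)
cv2.imwrite("pics/w3.png",w)
E
```

```text
t: 6.45
tcp_pos: [0.5199, 0.2253, 0.1191]
tool_rot: [0.751, 0.66, -0.001, -0.001]
force: [0.5, 0.7, -0.4]
finger_gap: 0.147
gripper_force: 0.0
t: 7.7
tcp_pos: [0.5814, 0.2753, 0.1688]
tool_rot: [0.751, 0.661, 0.0, 0.0]
force: [-0.5, 1.6, 0.1]
finger_gap: 0.147
gripper_force: 0.0
```

View pics/w3.png

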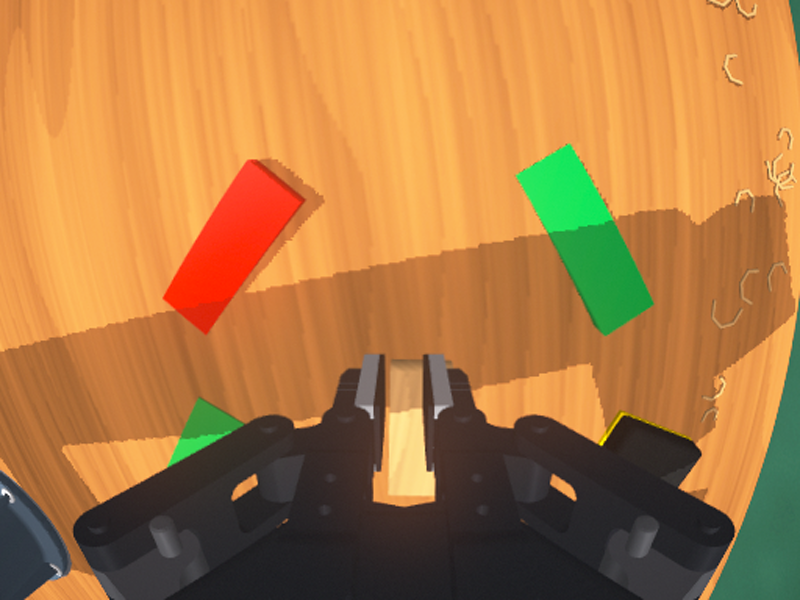

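The wrist view shows the wedge between the fingers, with its front edge at column 388 from (389,361) to (388,495). The top picture should show it better.

Run:
```python
from h import *
a=cv2.imread("pics/t3.png")[160:225,140:265]
cv2.imwrite("pics/t3c.png",cv2.resize(a,None,fx=6,fy=6,interpolation=cv2.INTER_CUBIC))
np.set_printoptions(precision=4,suppress=True)
c=np.load("w3.npz")
for p,z in [((389,361),.021),((388,495),.003),((435,495),.003)]: print(fray(c,p,z))
```

```text
[0.5633 0.2155 0.021 ]
[0.5426 0.0796 0.003 ]
[0.5825 0.0742 0.003 ]
```

View pics/t3c.png

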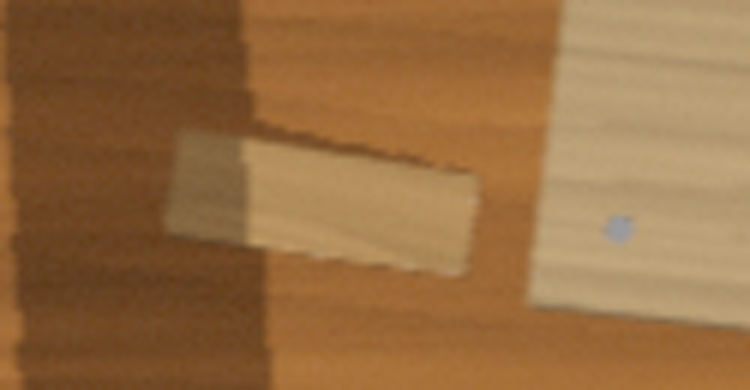

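Top view corners: thick end (181,129) and (165,234), thin end (479,176) and (466,276), screw (619,229).

Run:
```python
from h import *
np.set_printoptions(precision=4,suppress=True)
f=lambda x,y:(140+(x+.5)/6-.5,160+(y+.5)/6-.5)
P=[ray("top",f(*p),z)[:2] for p,z in [((181,129),.021),((165,234),.021),((479,176),.003),((466,276),.003),((619,229),.044)]]
print(np.array(P))
tk=(P[0]+P[1])/2;tn=(P[2]+P[3])/2;d=tk-tn;print(tk,tn,d,np.degrees(np.arctan2(d[0],d[1])))
for foot in (P[4],np.array([.557,.010])):
    for a in (7.6,):
        a=np.radians(a);ys=np.array([np.sin(a),np.cos(a)]);xs=np.array([np.cos(a),-np.sin(a)])
        print([((q-foot)@xs,(q-foot)@ys) for q in (tk,tn)])
```

```text
[[0.6072 0.2018]
 [0.5611 0.208 ]
 [0.5869 0.0737]
 [0.5426 0.0796]
 [0.5557 0.0108]]
[0.5841 0.2049] [0.5647 0.0766] [0.0194 0.1283] 8.604659116318134
[(np.float64(0.002504401446186258), np.float64(0.19619089365323455)), (np.float64(0.00022947227001906984), np.float64(0.06646482091944655))]
[(np.float64(0.0011227998756749053), np.float64(0.19677876845682038)), (np.float64(-0.0011521293004922836), np.float64(0.06705269572303237))]
```

```bash
python3 -m handwheel '[[7,-30,-40,0,0,0,0.15],[0,0,-50,0,0,0,0.15],[0,0,-40,0,0,0,0.15],[0,0,-20,0,0,0,0.15],[0,0,-7,0,0,0,0.15],[0,0,0,0,0,0,0.15],[-0.7,-5,0,0,0,0,0.15],[-0.7,-5,0,0,0,0,0.15],[-0.7,-5,0,0,0,0,0.15],[-0.7,-5,0,0,0,0,0.15]]' && python3 -m handwheel '[[-0.8,-6,0,0,0,0,0.15],[-0.8,-6,0,0,0,0,0.15],[-0.8,-6,0,0,0,0,0.15],[-0.8,-6,0,0,0,0,0.15],[-0.8,-6,0,0,0,0,0.15],[-0.8,-6,0,0,0,0,0.15],[-0.8,-6,0,0,0,0,0.15],[-0.8,-6,0,0,0,0,0.15],[-0.8,-6,0,0,0,0,0.15],[0,0,0,0,0,0,0.15]]'
python3 - <<'E'
from h import *
im=manip.snapshot("scene"); im2=manip.snapshot("top")
cv2.imwrite("pics/t4.png",np.vstack([cv2.resize(x,None,fx=4,fy=4,interpolation=cv2.INTER_CUBIC)[...,::-1] for x in (im[150:225,255:385],im2[160:235,140:270])]))
E
```

```text
t: 9.05
tcp_pos: [0.5857, 0.2248, 0.0121]
tool_rot: [0.751, 0.66, 0.0, 0.0]
force: [1.0, -0.1, -0.0]
finger_gap: 0.154
gripper_force: 0.0
t: 10.3
tcp_pos: [0.5784, 0.1706, 0.0117]
tool_rot: [0.751, 0.66, -0.0, -0.0]
force: [0.0, 1.1, -0.7]
finger_gap: 0.147
gripper_force: 0.0
```

View pics/t4.png

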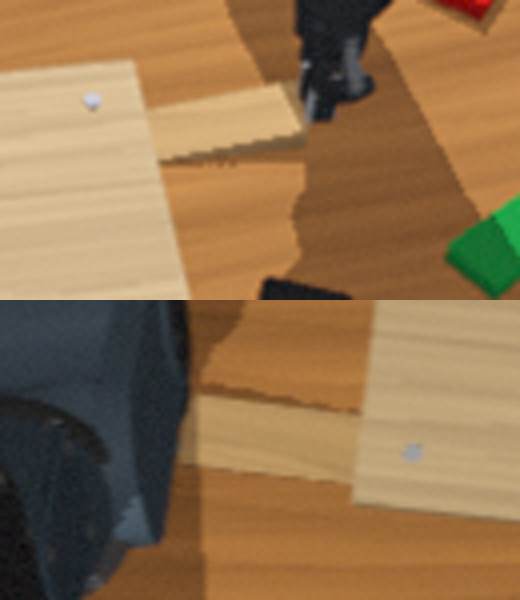

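The wedge is going in under the board straight and in line with the screw. I'll continue and watch the force.

```bash
python3 -m handwheel '[[-0.5,-4,0,0,0,0,0.15],[-0.5,-4,0,0,0,0,0.15],[-0.5,-4,0,0,0,0,0.15],[-0.5,-4,0,0,0,0,0.15],[-0.4,-3,0,0,0,0,0.15],[-0.4,-3,0,0,0,0,0.15],[-0.4,-3,0,0,0,0,0.15],[-0.3,-2,0,0,0,0,0.15],[0,0,0,0,0,0,0.15],[0,0,0,0,0,0,0.15]]' && python3 -m handwheel '[[-0.1,-1,0,0,0,0,0.15],[-0.1,-1,0,0,0,0,0.15],[-0.1,-1,0,0,0,0,0.15],[-0.1,-1,0,0,0,0,0.15],[-0.1,-1,0,0,0,0,0.15],[-0.1,-1,0,0,0,0,0.15],[0,0,0,0,0,0,0.15],[0,0,0,0,0,0,0.15],[0,0,0,0,0,0,0.15],[0,0,0,0,0,0,0.15]]'
```

```text
t: 11.65
tcp_pos: [0.5749, 0.1442, 0.0117]
tool_rot: [0.751, 0.661, -0.0, -0.0]
force: [-0.5, -0.4, 0.1]
finger_gap: 0.149
gripper_force: 0.0
t: 12.9
tcp_pos: [0.5744, 0.1382, 0.0117]
tool_rot: [0.751, 0.661, 0.0, 0.0]
force: [0.5, 0.7, 0.5]
finger_gap: 0.147
gripper_force: 0.0
```

```bash
for i in 1; do python3 -m handwheel '[[-0.1,-1,0,0,0,0,0.15],[-0.1,-1,0,0,0,0,0.15],[-0.1,-1,0,0,0,0,0.15],[-0.1,-1,0,0,0,0,0.15],[-0.1,-1,0,0,0,0,0.15],[-0.1,-1,0,0,0,0,0.15],[0,0,0,0,0,0,0.15],[0,0,0,0,0,0,0.15],[0,0,0,0,0,0,0.15],[0,0,0,0,0,0,0.15]]'; done
```

```text
t: 14.15
tcp_pos: [0.5737, 0.1322, 0.0117]
tool_rot: [0.751, 0.661, -0.0, 0.0]
force: [-0.9, -0.3, 0.8]
finger_gap: 0.15
gripper_force: 0.0
```

```bash
python3 -m handwheel '[[-0.1,-1,0,0,0,0,0.15],[-0.1,-1,0,0,0,0,0.15],[-0.1,-1,0,0,0,0,0.15],[-0.1,-1,0,0,0,0,0.15],[-0.1,-1,0,0,0,0,0.15],[0,0,0,0,0,0,0.15],[0,0,0,0,0,0,0.15],[0,0,0,0,0,0,0.15],[0,0,0,0,0,0,0.15],[0,0,0,0,0,0,0.15]]'
```

```text
t: 15.4
tcp_pos: [0.5732, 0.1273, 0.0117]
tool_rot: [0.751, 0.661, -0.0, -0.0]
force: [0.0, -0.0, -0.1]
finger_gap: 0.147
gripper_force: 0.0
```

```bash
python3 -m handwheel '[[-0.1,-1,0,0,0,0,0.15],[-0.1,-1,0,0,0,0,0.15],[-0.1,-1,0,0,0,0,0.15],[-0.1,-1,0,0,0,0,0.15],[0,0,0,0,0,0,0.15],[0,0,0,0,0,0,0.15],[0,0,0,0,0,0,0.15],[0,0,0,0,0,0,0.15],[0,0,0,0,0,0,0.15],[0,0,0,0,0,0,0.15]]'
```

```text
t: 16.65
tcp_pos: [0.5728, 0.1233, 0.0117]
tool_rot: [0.751, 0.661, -0.0, -0.0]
force: [-0.5, 0.1, 0.9]
finger_gap: 0.147
gripper_force: 0.0
```

```bash
python3 -m handwheel '[[-0.1,-1,0,0,0,0,0.15],[-0.1,-1,0,0,0,0,0.15],[-0.1,-1,0,0,0,0,0.15],[-0.1,-1,0,0,0,0,0.15],[0,0,0,0,0,0,0.15],[0,0,0,0,0,0,0.15],[0,0,0,0,0,0,0.15],[0,0,0,0,0,0,0.15],[0,0,0,0,0,0,0.15],[0,0,0,0,0,0,0.15]]'
```

```text
t: 17.9
tcp_pos: [0.5724, 0.1192, 0.0117]
tool_rot: [0.751, 0.661, -0.0, -0.0]
force: [-0.6, -0.5, 0.3]
finger_gap: 0.151
gripper_force: 0.1
```

```bash
python3 -m handwheel '[[-0.1,-1,0,0,0,0,0.15],[-0.1,-1,0,0,0,0,0.15],[-0.1,-1,0,0,0,0,0.15],[-0.1,-1,0,0,0,0,0.15],[0,0,0,0,0,0,0.15],[0,0,0,0,0,0,0.15],[0,0,0,0,0,0,0.15],[0,0,0,0,0,0,0.15],[0,0,0,0,0,0,0.15],[0,0,0,0,0,0,0.15]]'
```

```text
t: 19.15
tcp_pos: [0.5724, 0.1169, 0.0117]
tool_rot: [0.751, 0.66, 0.001, -0.0]
force: [2.2, 8.2, -1.8]
finger_gap: 0.148
gripper_force: 3.9
```

```bash
python3 -m handwheel '[[-0.1,-1,0,0,0,0,0.15],[-0.1,-1,0,0,0,0,0.15],[-0.1,-1,0,0,0,0,0.15],[0,0,0,0,0,0,0.15],[0,0,0,0,0,0,0.15],[0,0,0,0,0,0,0.15],[0,0,0,0,0,0,0.15],[0,0,0,0,0,0,0.15],[0,0,0,0,0,0,0.15],[0,0,0,0,0,0,0.15]]'
python3 - <<'E'
from h import *
im=manip.snapshot("scene"); im2=manip.snapshot("top")
cv2.imwrite("pics/t5.png",np.vstack([cv2.resize(x,None,fx=4,fy=4,interpolation=cv2.INTER_CUBIC)[...,::-1] for x in (im[150:225,255:385],im2[160:235,140:270])]))
E
```

```text
t: 20.4
tcp_pos: [0.5725, 0.1157, 0.0118]
tool_rot: [0.752, 0.66, 0.002, -0.001]
force: [1.9, 14.3, -0.3]
finger_gap: 0.146
gripper_force: 7.4
```

View pics/t5.png

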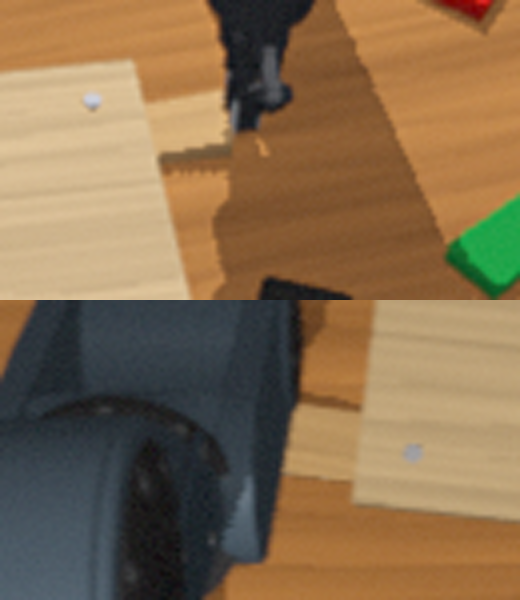

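The wedge bears with about 14 N of push, and the screw at (413,453) hasn't moved. I'll push a touch more, then back off.

```bash
python3 -m handwheel '[[-0.1,-1,0,0,0,0,0.15],[-0.1,-1,0,0,0,0,0.15],[0,0,0,0,0,0,0.15],[0,0,0,0,0,0,0.15],[0,0,0,0,0,0,0.15],[0,0,0,0,0,0,0.15],[0,0,0,0,0,0,0.15],[0,0,0,0,0,0,0.15],[0,0,0,0,0,0,0.15],[0,0,0,0,0,0,0.15]]'
```

```text
t: 21.75
tcp_pos: [0.5726, 0.115, 0.0118]
tool_rot: [0.752, 0.659, 0.003, -0.001]
force: [2.6, 19.8, -2.4]
finger_gap: 0.148
gripper_force: 9.8
```

```bash
python3 -m handwheel '[[0.7,5,0,0,0,0,0.15],[1.3,10,0,0,0,0,0.15],[2,15,0,0,0,0,0.15],[0,0,50,0,0,0,0],[0,0,55,0,0,0,0],[-4,-40,0,0,0,0,0],[-6,-50,0,0,0,0,0],[-6,-38,0,0,0,0,0],[0,0,0,0,0,0,0],[0,0,0,0,0,0,0]]'
python3 - <<'E'
from h import *
np.set_printoptions(precision=4,suppress=True)
print(manip.sense()["tool_rot"])
E
```

```text
t: 23.0
tcp_pos: [0.5596, 0.0127, 0.1168]
tool_rot: [0.751, 0.66, 0.0, -0.0]
force: [-0.2, -1.1, -0.7]
finger_gap: 0.002
gripper_force: 0.0
[ 0.7509  0.6604  0.0001 -0.0001]
```

```bash
python3 -m handwheel '[[-3,-2,-30,0,0,0,0],[0,0,-25,0,0,0,0],[0,0,-10,0,0,0,0],[0,0,-4,0,0,0,0],[0,0,-2,0,0,0,0],[0,0,-1,0,0,0,0],[0,0,-1,0,0,0,0],[0,0,-1,0,0,0,0],[0,0,0,0,0,0,0],[0,0,0,0,0,0,0]]'
```

```text
t: 24.25
tcp_pos: [0.5568, 0.0102, 0.0431]
tool_rot: [0.751, 0.661, 0.0, 0.0]
force: [0.6, 0.5, 3.3]
finger_gap: -0.003
gripper_force: 1.7
```

```bash
python3 -m handwheel '[[0,0,-1,0,0,0,0],[0,0,-1,0,0,0,0],[0,0,-0.5,0,0,0,0],[0,0,0,0,0,0,0],[0,0,0,0,0,0,0],[0,0,0,0,0,0,0],[0,0,0,0,0,0,0],[0,0,0,0,0,0,0],[0,0,0,0,0,0,0],[0,0,0,0,0,0,0]]'
```

```text
t: 25.5
tcp_pos: [0.5568, 0.0101, 0.0429]
tool_rot: [0.751, 0.661, 0.0, 0.001]
force: [-3.8, 0.2, 20.9]
finger_gap: -0.004
gripper_force: 10.2
```

With 21 N down the corner gives only 0.2 mm, so it no longer rocks. I'll let go and take a last look.

```bash
python3 -m handwheel '[[0,0,5,0,0,0,0],[0,0,20,0,0,0,0],[0,0,50,0,0,0,0],[0,0,50,0,0,0,0],[0,40,50,0,0,0,0],[-20,50,30,0,0,0,0],[-30,60,0,0,0,0,0],[-30,60,0,0,0,0,0],[0,60,0,0,0,0,0],[0,0,0,0,0,0,0]]'
python3 - <<'E'
from h import *
im=manip.snapshot("scene"); im2=manip.snapshot("top")
cv2.imwrite("pics/t6.png",np.vstack([cv2.resize(x,None,fx=4,fy=4,interpolation=cv2.INTER_CUBIC)[...,::-1] for x in (im[150:225,255:385],im2[160:235,140:270])]))
E
```

```text
t: 26.75
tcp_pos: [0.4797, 0.2748, 0.2438]
tool_rot: [0.749, 0.663, 0.001, -0.0]
force: [0.3, 0.5, 0.8]
finger_gap: 0.0
gripper_force: 0.0
```

View pics/t6.png

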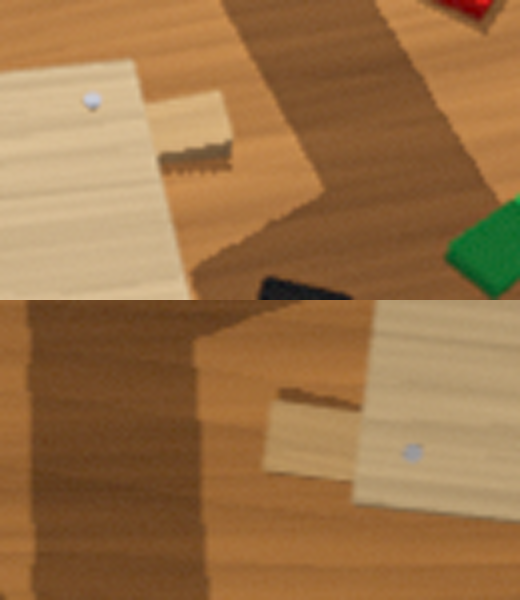

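The wedge sits straight under the foot, with its thick end at (270,437) in the lower panel. The board hasn't moved (screw still at (413,453)) and the arm is clear.

```bash
python3 -c "
from station import manip
print(manip.sign_off())"
```

```text
the job is handed in; nothing more can be done
None
```

The wedge is in under the worn foot, pushed to about 20 N; pressing the corner with 21 N moved it only about 0.2 mm, the station did not shift in the images, the arm is clear, and the job is handed in at about 27 s.

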